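# Raise the work rest to its top rung and seat the pawl

## Robot

A 6-joint arm with a two-finger parallel gripper is mounted at the origin on a cart in front of the work surface, level with it; the furniture and walls round the work are solid. World frame = base frame: x ahead of the robot, y to its left, z up, the work surface at z = 0. Lengths are in m, angles in rad, forces in N, time in s.
With the tool pointing down it reaches from about 0.375 to 0.9 m from the base axis. Payload 3.1 kg.
Tool frame: the origin (TCP) lies between the finger pads; the fingertips stand 17 mm ahead of it and the grasp point (between the pads) lies 2 mm behind it; z points along the fingers, y is the line along which they close (so a half turn about z gives the same grasp; the last joint's range is limited). The gripper opens to 85 mm and grips with 20 to 120 N. Pads are 22 mm wide; open, the fingers measure 114 mm over their backs; the gripper's body (76 mm by 85 mm) begins 54 mm behind the grasp point. The pads swing forward as they close: fully open they stand 13 mm farther back than shut.
Start: joints at [1.105, 0.527, 1.433, -0, 1.181, -0.178], TCP at [0.177, 0.599, 0.248] pointing down, gripper open.
Joint ranges: [-3.08, 3.08], [-0.75, 2.2], [0.22, 2.44], [-1.43, 4.57], [0, 2.65], [-2.85, 2.85]. Speed limits (rad/s): [2.79, 2.79, 3.14, 3.14, 3.14, 3.14].

## Interface

Orientations are given as a unit quaternion [w, x, y, z].
In Python, from plant import readout, viewer, bot gives the robot as it stands.
- The arm moves only by the tool carry_out, never from a script. Its argument "deltas" is a list of rows, each a list of 2 entries, a list of its own where there are three numbers: the shift along the tool's x, y, z in m, then the turn about the tool's z in degrees. In form: [[[x, y, z], roll], ...]. A call has 1 to 12 rows; each row shifts and turns the commanded pose from where the row before left it, along the tool's axes as they then stand; what a row does not reach is not made up. A row lasts 1/8 s, in which the tool goes at most 62.5 mm and 10.7 degrees, less where a joint would pass 70% of its speed; a pose out of reach is approached as far as the arm can. A call with a gripper value outside its range is refused whole. "claw" is the finger opening in m, from 0 to 0.0854, set as the call begins (left out, the last holds). The fingers move at their own pace and stop on an object; "grip_force" is the grip in N (left out, the last holds). Time passes only in rows, so rows that do not move let the fingers close. It gives the time, the measured TCP pose, the force, the opening and the grip force at its end, in the units of the state.
- readout.observe(): the state, without advancing time (a new reading comes with each control period).
- viewer.snapshot(name): name is "side" or "top" or "wrist"; returns the picture (400x640x3 uint8, blue, green, red); there is no depth.
- viewer.camera_info(name): a dict with "fx", "fy", "cx", "cy" (pixels), "R" (3x3) and "t" (3): a world point X has camera coordinates R X + t; the wrist camera has in their place "hand_eye" (4x4, takes a point from camera to tool coordinates, whose origin is the TCP and whose axes are the flange's). Camera axes: x right, y down, z forward; pixel columns grow to the right and rows downward; lengths in m; the calibration is good to about 2 mm. A picture is of the moment at which its call begins: read the wrist's pose just before it. camera_info takes no time and is no camera call.
- bot.finish_job(): hands the job in; it is judged then, once.
The state is a dict: "t": time; "q": joint angles; "dq": joint speeds; "joint_efforts": joint torques, N m; "eef_pos": TCP position; "tool_rot": TCP orientation; "contact_force": force on the tool from outside, world axes, zero at the start; "ft_torque": the same for the moment, N m; "opening": finger opening in m; "grip_force": force on a finger pad.
Only numpy, scipy, OpenCV 4.12 (cv2) and the standard library are available. Lean on these libraries where they do the work, as an engineer would, in place of code of your own. Each camera call takes 0.05 s, during which the arm holds its last target. There are 200 camera calls.

## Task

Raise the little work rest by its black grip until its pawl has passed the top rung of the ladder mast, which is just before the rest meets the rubber stop (touch the stop only lightly), then lower it slowly and gently until the pawl sits on the top rung and carries the rest. Do not let it drop even a few millimetres, do not force it up against the stop or down onto the rung, and let go with the movement holder still lying on its shelf and the things around undisturbed.

Things in the scene. Friction and masses are not known exactly. Their poses are not given: they have to be found in the camera images.
- stand: Aluminium foot of the work rest, fixed to the bench, 145 x 110 x 12 mm. Origin on the bench surface below the middle of the mast; its x axis points from the grip towards the mast (away from the robot at yaw 0), y is across, z up.
- mast: Two fixed steel uprights, 10 mm square, centres 60 mm apart in y, top 182 mm above the bench; same origin and axes as the stand. Between them hangs a steel ladder frame with three round rungs (6 mm thick, along y, 28 mm apart) and, above these, a crossbar with a rubber stop under it. More than 25 N on rungs or stop is too much.
- mast_mid (a point): Point on the mast's middle line at the mean height of the top rung's centre, 131 mm above the bench. The ladder frame is clamped in the uprights by hand: rung centres are at 75, 103 and 131 mm above the bench give or take 12 mm (all shifted alike, and the stop with them). The true height is not measured, it must be felt.
- carriage (a joint): Height of the sliding work rest above its parked place, m: 0 parked (start), positive up. It weighs about 0.5 kg (0.4 to 0.65), slides with about 1 N of friction and falls when let go unless its pawl sits on a rung; lower it at under 0.05 m/s. With the ladder frame at mean height it is seated on the three rungs at 0.0255, 0.0535 and 0.0815 (give or take 0.012, as the frame).
- pivot (a point): Pivot of the rest's counterweighted pawl; it rises with the rest. Each rung tips the pawl's nose down on the way up; once clear it swings level by itself in 0.2 s, and then catches the rung on the way down. It clears a rung 11.4 mm above that rung's seat; the rubber stop is met 16 mm above the seat of the top rung and yields about 1 mm per 4 N.
- grip (a point): Point in the black upright grip tab on top of the work rest, 20 mm below the tab's top. The tab is 12 mm thick in its y, 26 mm in x and stands 62 mm tall above the aluminium bridge; free on both y sides. Its frame is parallel to the stand's. 141 mm above the bench when parked, rises with the rest; 47 mm in front of the middle of the mast.
- loupe: Bystander: black eye loupe standing on its rim, 34 mm wide and 34 mm tall, origin at its underside, beside the rest.
- tin: Bystander: round tin, 44 mm wide and 56 mm tall, origin at its underside, beside the rest.
- spool: Bystander: small spool, 28 mm wide and 14 mm tall, origin at its underside, beside the rest.
- holder: Movement holder, a steel bar 22 x 72 x 10 mm, 60 g, lying loose on the work rest's shelf (the shelf's top is 34 mm above the bench when parked); origin at its underside. It rides up with the rest and stays on it.
Things that resemble listed ones, but are neither listed nor needed, are in the scene too. There is more than one size of the holder; the job needs the middle-sized.

How it is judged:
On the way, in this order (a step that is already met when the one before it is completed fails the run):
1. the work rest is raised to where its pawl can pass the top rung (value of joint carriage above 0.079 m), for 0.02 s.
2. the rest is lowered onto the top rung and let go (value of joint carriage between 0.067 and 0.0955 m and contact force between mast and anything else above 2 N and velocity of joint carriage between -0.01 and 0.01 m/s and contact force between the fingers and anything else below 0.5 N), for 0.2 s.
At the end, for the whole second after the job is handed in: The work rest hangs still by its pawl on the top rung (its height 67 to 95.5 mm above the parked place, wherever the rung frame is clamped), with its weight (more than 2 N) on the mast, and the movement holder still lies on the shelf (within 145 mm of the grip point) (value of joint carriage between 0.067 and 0.0955 m and contact force between mast and anything else above 2 N and velocity of joint carriage between -0.01 and 0.01 m/s and distance between holder and grip below 0.145 m); the robot touches nothing.
It fails at once if the rungs, stop or mast are loaded with more than 25 N (contact force between mast and anything else above 25 N).
It fails at once if the work rest drops or is lowered faster than 0.1 m/s (velocity of joint carriage below -0.1 m/s).
It fails at once if a bystander (loupe, tin, spool) is moved more than 20 mm (distance of any of loupe, tin, spool from where it was at the start of the episode above 0.02 m).
It fails at once if the movement holder falls off the shelf (distance between holder and grip above 0.17 m).
It also fails if it takes over 64 s, if anything falls off the work surface, if the arm or the gripper's body presses on something with over 40 N, if the wrist force passes 120 N, or if a joint passes its speed limit or range.

## Working session

There is one attempt and no reset: what is moved stays moved. The work goes in short steps, Python scripts to look and compute and a tool call to move; the robot and the scene stay as the last step left them, time stands still between calls to the robot, and variables do not carry over. Pictures are saved under pics/ and viewed, at most 10 in all, crops included, and the job is handed in when it is done.

Besides the shell and the picture viewer there is one more tool, called after "Request:" as name(argument=value, ...), one argument or row to a line, values as JSON. carry_out: Moves the arm, as the interface text tells. Its arguments: {"type":"object","properties":{"deltas":{"type":"array","items":{"type":"array"}},"claw":{"type":"number"},"grip_force":{"type":"number"}},"required":["deltas"]}

```bash
mkdir -p pics; python3 - <<'E'
from plant import readout, viewer, bot
import cv2,numpy as np
o=readout.observe()
for k in ("t","eef_pos","tool_rot","contact_force","opening"): print(k,o[k])
for n in ("side","top"):
    cv2.imwrite(f"pics/{n}0.png",viewer.snapshot(n))
    c=viewer.camera_info(n); print(n,c)
print(viewer.camera_info("wrist"))
E
```

```text
t 0.0
eef_pos [0.17644052 0.59885805 0.247334  ]
tool_rot [-3.47229861e-04  1.42891344e-01  9.89737766e-01 -1.04731289e-03]
contact_force [-0.13552518 -0.65695366  0.87371281]
opening 0.08532742676034219
side {'fx': 400.9616892556267, 'fy': 400.9616892556267, 'cx': 326.22651955236915, 'cy': 193.35585890991072, 'R': array([[ 0.99977362,  0.00636475,  0.02030266],
       [ 0.02022152, -0.58103482, -0.81362745],
       [ 0.00661802,  0.81385381, -0.58103199]]), 't': array([-0.57906826, -0.02497326,  1.06689514])}
top {'fx': 504.4878773574089, 'fy': 504.4878773574089, 'cx': 316.2074518471139, 'cy': 200.25770035886697, 'R': array([[-0.00362555, -0.99988083, -0.01500629],
       [-0.99531667,  0.00505782, -0.09653569],
       [ 0.09660008,  0.01458601, -0.99521639]]), 't': array([-0.16968928,  0.60029923,  0.94283833])}
{'fx': 343.8520504007237, 'fy': 343.8520504007237, 'cx': 325.1414868511965, 'cy': 195.6391290067006, 'hand_eye': array([[ 8.95721982e-04, -9.60220612e-01, -2.79241068e-01,
         7.14205263e-02],
       [ 9.99999585e-01,  9.06731880e-04,  8.97395530e-05,
        -5.67832461e-04],
       [ 1.67027010e-04, -2.79241032e-01,  9.60221026e-01,
        -1.25977707e-01],
       [ 0.00000000e+00,  0.00000000e+00,  0.00000000e+00,
         1.00000000e+00]])}
```

View pics/side0.png

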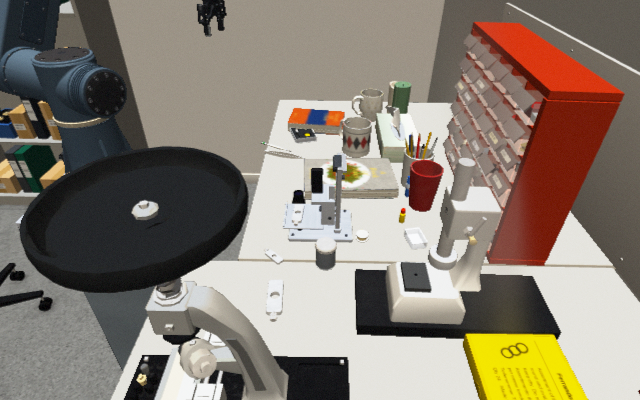

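View pics/top0.png

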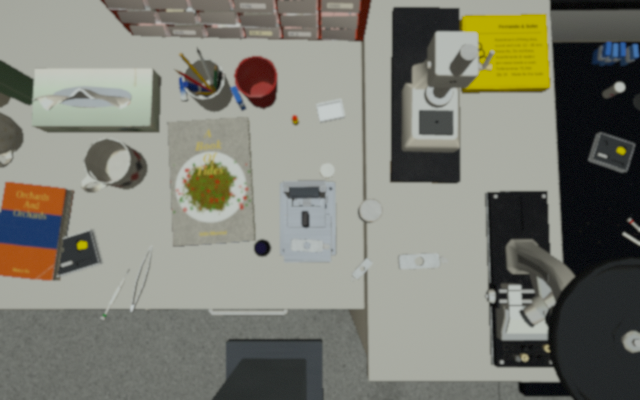

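The side view shows the rest at about (320,215) with the mast at (340,190) and the grip at (317,180). In the top view the stand is around (308,220), the grip near (305,218), the loupe at (262,247), the tin at (370,210) and the spool at (327,170).

```bash
python3 - <<'E'
import cv2,numpy as np
a=cv2.imread("pics/top0.png")[160:280,240:400]; b=cv2.imread("pics/side0.png")[140:280,250:390]
a=cv2.resize(a,None,fx=5,fy=5,interpolation=cv2.INTER_CUBIC); b=cv2.resize(b,None,fx=4.28,fy=4.28,interpolation=cv2.INTER_CUBIC)
cv2.imwrite("pics/a.png",a);cv2.imwrite("pics/b.png",b[:600,:600])
E
```

```text
(no output)
```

View pics/a.png

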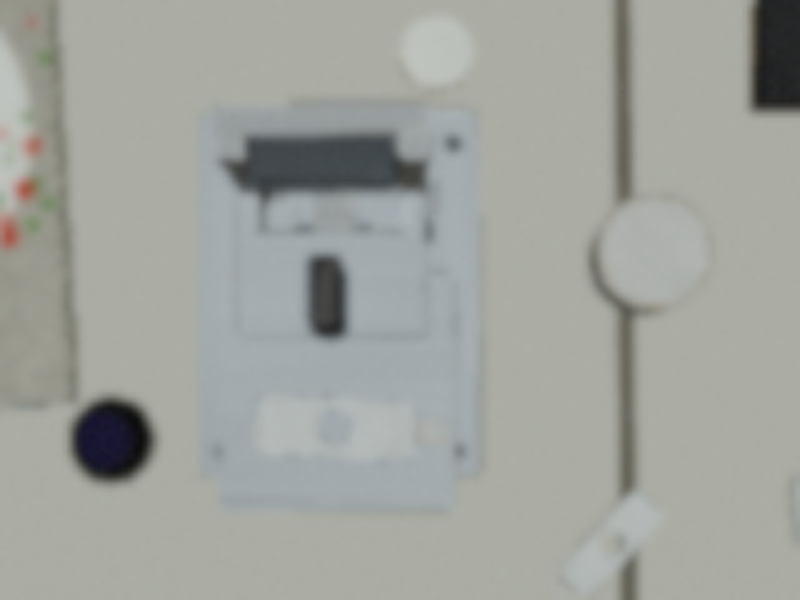

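View pics/b.png

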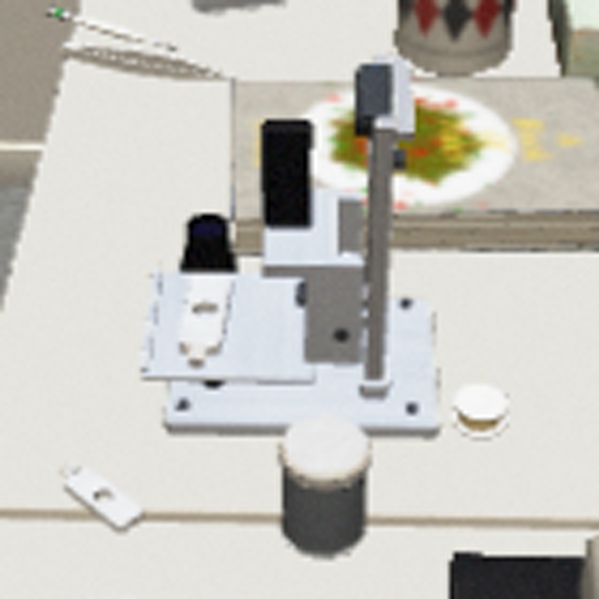

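```bash
cat > h.py <<'E'
from plant import readout, viewer, bot
import cv2,numpy as np
from scipy.spatial.transform import Rotation as Ro
def ray(n,px,z):
    c=viewer.camera_info(n);R,t=c["R"],c["t"]
    C=-R.T@t; d=R.T@np.array([(px[0]-c["cx"])/c["fx"],(px[1]-c["cy"])/c["fy"],1])
    return C+d*(z-C[2])/d[2]
def proj(n,X):
    c=viewer.camera_info(n); p=c["R"]@np.array(X)+c["t"]
    return np.round([p[0]/p[2]*c["fx"]+c["cx"],p[1]/p[2]*c["fy"]+c["cy"]],1)
def tool():
    o=readout.observe(); return o,Ro.from_quat(np.roll(o["tool_rot"],-1)).as_matrix()
E
python3 - <<'E'
from h import *
A=lambda x,y:(240+(x+.5)/5-.5,160+(y+.5)/5-.5)
for nm,p,z in [("FL",(205,108),.012),("FR",(476,108),.012),("BR",(478,475),.012),("BL",(200,475),.012),("griptop",(326,297),.161),("shelfL",(222,508),.034),("shelfR",(452,510),.034),("gripfar",(327,257),.161),("gripnear",(327,335),.161),("loupe",(112,438),.034),("tin",(655,252),.056),("spool",(436,50),.014)]:
    print(nm,ray("top",A(*p),z).round(4))
B=lambda x,y:(250+x/4.28,140+y/4.28)
for p in [(262,122),(312,122)]: print("side griptop",ray("side",B(*p),.161).round(4))
o,R=tool();print(R.round(3))
g=ray("top",A(326,297),.161); print(proj("side",g),B(287,122))
E
```

```text
FL [ 0.6391 -0.1022  0.012 ]
FR [ 0.6385 -0.2087  0.012 ]
BR [ 0.4953 -0.2084  0.012 ]
BL [ 0.4957 -0.1008  0.012 ]
griptop [ 0.5556 -0.1553  0.161 ]
shelfL [ 0.4835 -0.1111  0.034 ]
shelfR [ 0.4824 -0.198   0.034 ]
gripfar [ 0.5688 -0.1556  0.161 ]
gripnear [ 0.543  -0.1556  0.161 ]
loupe [ 0.51   -0.0692  0.034 ]
tin [ 0.5781 -0.2739  0.056 ]
spool [ 0.6612 -0.1931  0.014 ]
side griptop [ 0.5452 -0.1591  0.161 ]
side griptop [ 0.5699 -0.1581  0.161 ]
[[-0.959  0.283 -0.001]
 [ 0.283  0.959 -0.002]
 [ 0.    -0.002 -1.   ]]
[316.2 167.7] (317.05607476635515, 168.50467289719626)
```

Request:
carry_out(
  deltas=[
    [[0,0,-0.015],-8],
    [[0,0,-0.015],-8.1],
    [[-0.017,-0.035,0],0],
    [[-0.017,-0.035,0],0],
    [[-0.017,-0.035,0],0],
    [[-0.017,-0.035,0],0],
    [[-0.017,-0.035,0],0],
    [[-0.017,-0.035,0],0],
    [[-0.017,-0.035,0],0],
    [[-0.017,-0.035,0],0],
    [[-0.017,-0.035,0],0],
    [[-0.017,-0.035,0],0],
  ],
)

```text
t: 1.6
eef_pos: [0.3449, 0.2473, 0.2781]
tool_rot: [-0.0, 0.003, 1.0, -0.0]
contact_force: [1.7, 0.2, -0.2]
opening: 0.0854
grip_force: 0.0
```

Request:
carry_out(
  deltas=[
    [[-0.017,-0.035,0],0],
    [[-0.017,-0.035,0],0],
    [[-0.017,-0.035,0],0],
    [[-0.017,-0.035,0],0],
    [[-0.017,-0.035,0],0],
    [[-0.017,-0.035,0],0],
    [[-0.017,-0.035,0],0],
    [[-0.017,-0.035,0],0],
    [[-0.017,-0.035,0],0],
    [[-0.017,-0.035,0],0],
    [[0,0,0],0],
    [[0,0,0],0],
  ],
)

```text
t: 3.1
eef_pos: [0.5119, -0.102, 0.2777]
tool_rot: [-0.001, 0.003, 1.0, 0.001]
contact_force: [0.6, 0.8, -0.6]
opening: 0.0851
grip_force: 0.0
```

```bash
python3 - <<'E'
from h import *
o,R=tool(); print(o["t"],o["eef_pos"],R.round(4),o["contact_force"])
d=R.T@(np.array([.556,-.156,.139])-o["eef_pos"]); print("to go",d.round(4))
im=viewer.snapshot("wrist"); cv2.imwrite("pics/w1.png",im)
c=viewer.camera_info("wrist");H=c["hand_eye"]
def wp(X):
    p=H[:3,:3].T@(R.T@(np.array(X)-o["eef_pos"])-H[:3,3]); return np.round([p[0]/p[2]*c["fx"]+c["cx"],p[1]/p[2]*c["fy"]+c["cy"]],1)
for x in (-.013,.013):
  for y in(-.006,.006): print(wp([.556+x,-.156+y,.161]))
E
```

```text
3.1 [ 0.51188207 -0.10199146  0.27774094] [[-1.      0.0062 -0.0019]
 [ 0.0062  1.      0.0012]
 [ 0.0019  0.0012 -1.    ]] [ 0.57171633  0.78137752 -0.62014244]
to go [-0.0447 -0.0539  0.1386]
[246.9 236.9]
[262.6 236.8]
[249.1 267.7]
[264.5 267.6]
```

View pics/w1.png

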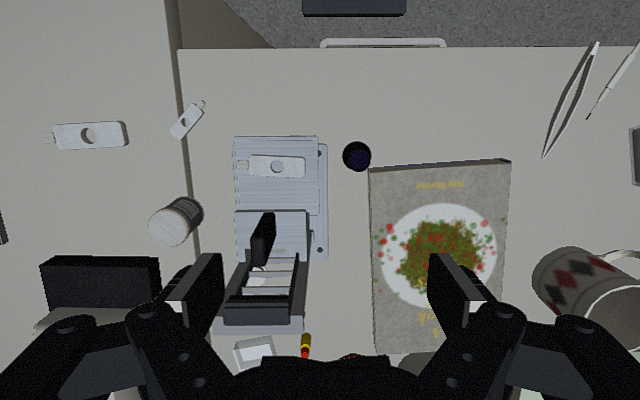

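The wrist view shows the tab at about (262,240), with its lower end at y≈266. That matches the predicted top face (247–265, 237–268). I'll align above it and look again.

Request:
carry_out(
  deltas=[
    [[-0.015,-0.018,0],0],
    [[-0.015,-0.018,0],0],
    [[-0.0147,-0.018,0],0],
    [[0,0,0.025],0],
    [[0,0,0.025],0],
    [[0,0,0.015],0],
    [[0,0,0],0],
    [[0,0,0],0],
  ],
)

```text
t: 4.15
eef_pos: [0.5576, -0.1566, 0.2142]
tool_rot: [0.001, 0.003, 1.0, -0.0]
contact_force: [0.8, 0.7, -0.8]
opening: 0.0854
grip_force: 0.0
```

```bash
python3 - <<'E'
from h import *
o,R=tool(); print(o["t"],o["eef_pos"],o["contact_force"])
im=viewer.snapshot("wrist")
c=viewer.camera_info("wrist");H=c["hand_eye"]
def wp(X):
    p=H[:3,:3].T@(R.T@(np.array(X)-o["eef_pos"])-H[:3,3]); return np.array([p[0]/p[2]*c["fx"]+c["cx"],p[1]/p[2]*c["fy"]+c["cy"]])
P=np.array([wp([.556+x,-.156+y,.161]) for x,y in((-.013,-.006),(-.013,.006),(.013,.006),(.013,-.006))]); print(P)
print(o["joint_efforts"])
im=im[150:350,190:450]; im=cv2.resize(im,None,fx=3,fy=3,interpolation=cv2.INTER_CUBIC)
im=cv2.convertScaleAbs(im,alpha=1.8,beta=30)
cv2.polylines(im,[np.int32((P-[190,150])*3)],True,(0,255,0),1)
cv2.imwrite("pics/w2.png",im)
E
```

```text
4.15 [ 0.55763063 -0.15664852  0.21417514] [ 0.80047763  0.71292092 -0.81381548]
[[316.04520056 204.05947111]
 [338.00665837 203.97257181]
 [337.72337456 247.62638786]
 [316.58291855 247.70546582]]
[ 5.23193961e-02 -4.06905913e+01 -1.54514587e+01  1.71018000e-03
  2.04955693e-02  2.74338954e-04]
```

View pics/w2.png

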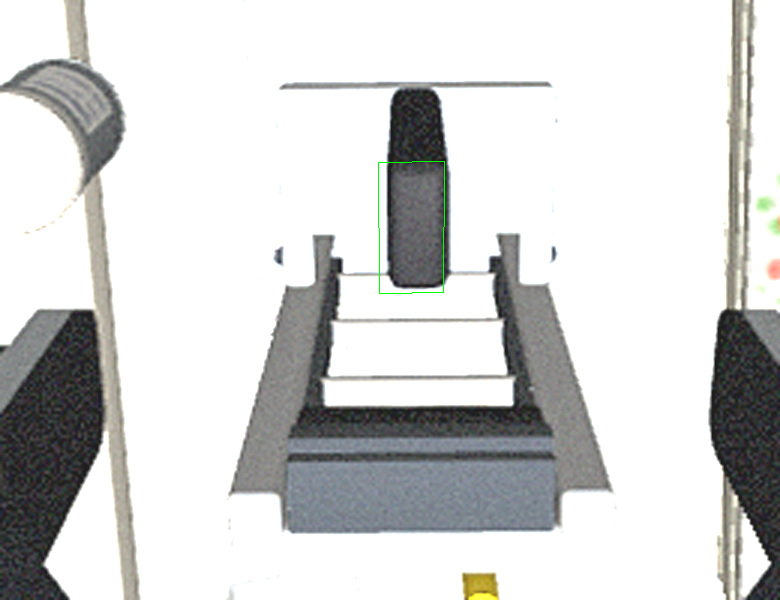

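The box from my estimate sits 7 px (1.3 mm) off the tab in y. The tab is at y≈-0.1547 and x≈0.556, so I'll correct and descend.

Request:
carry_out(
  deltas=[
    [[0.0016,0.0019,0],0],
    [[0,0,0.015],0],
    [[0,0,0.015],0],
    [[0,0,0.015],0],
    [[0,0,0.015],0],
    [[0,0,0.015],0],
    [[0,0,0],0],
    [[0,0,0],0],
  ],
)

```text
t: 5.2
eef_pos: [0.5558, -0.155, 0.1384]
tool_rot: [0.0, 0.003, 1.0, -0.0]
contact_force: [0.5, -0.1, 0.4]
opening: 0.0857
grip_force: 0.0
```

Request:
carry_out(
  deltas=[
    [[0,0,0],0],
    [[0,0,0],0],
    [[0,0,0],0],
    [[0,0,0],0],
    [[0,0,0],0],
    [[0,0,0],0],
    [[0,0,0],0],
    [[0,0,0],0],
  ],
  claw=0.0,
  grip_force=40,
)

```text
t: 6.2
eef_pos: [0.5555, -0.1546, 0.1386]
tool_rot: [0.0, 0.003, 1.0, 0.0]
contact_force: [-0.1, 3.9, 4.4]
opening: 0.0117
grip_force: 40.9
```

Request:
carry_out(
  deltas=[
    [[0,0,-0.002],0],
    [[0,0,-0.003],0],
    [[0,0,-0.003],0],
    [[0,0,-0.003],0],
    [[0,0,-0.003],0],
    [[0,0,-0.003],0],
    [[0,0,-0.003],0],
    [[0,0,0],0],
  ],
)

```text
t: 7.2
eef_pos: [0.5555, -0.1546, 0.1587]
tool_rot: [0.0, 0.003, 1.0, 0.0]
contact_force: [2.6, 4.4, -4.6]
opening: 0.0117
grip_force: 39.8
```

```bash
python3 - <<'E'
from h import *
o,R=tool(); print(o["t"],o["eef_pos"],o["contact_force"])
im=viewer.snapshot("side")[130:280,250:390]
cv2.imwrite("pics/s2.png",cv2.resize(im,None,fx=4,fy=4,interpolation=cv2.INTER_CUBIC))
E
```

```text
7.2 [ 0.55548506 -0.15463081  0.15872808] [ 2.61390284  4.41840669 -4.58950711]
```

View pics/s2.png

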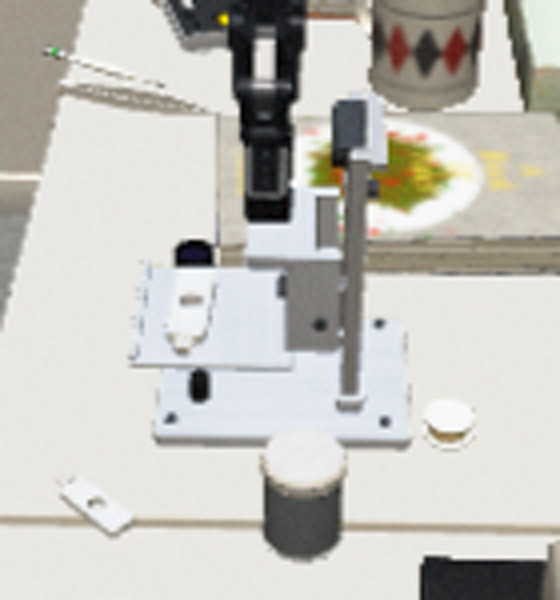

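The rest is up about 20 mm with the holder on the shelf at (190,310), and the tab is held firmly at (268,180). I'll go on raising it.

Request:
carry_out(
  deltas=[
    [[0,0,-0.003],0],
    [[0,0,-0.003],0],
    [[0,0,-0.003],0],
    [[0,0,-0.003],0],
    [[0,0,-0.003],0],
    [[0,0,-0.003],0],
    [[0,0,-0.003],0],
    [[0,0,-0.003],0],
    [[0,0,-0.003],0],
    [[0,0,0],0],
  ],
)

```text
t: 8.5
eef_pos: [0.5555, -0.1546, 0.1856]
tool_rot: [0.0, 0.003, 1.0, 0.0]
contact_force: [3.3, 3.5, -5.4]
opening: 0.0118
grip_force: 40.1
```

Request:
carry_out(
  deltas=[
    [[0,0,-0.003],0],
    [[0,0,-0.003],0],
    [[0,0,-0.003],0],
    [[0,0,-0.003],0],
    [[0,0,-0.003],0],
    [[0,0,-0.003],0],
    [[0,0,-0.003],0],
    [[0,0,-0.003],0],
    [[0,0,-0.003],0],
    [[0,0,-0.003],0],
    [[0,0,0],0],
    [[0,0,0],0],
  ],
)

```text
t: 10.0
eef_pos: [0.5555, -0.1546, 0.2154]
tool_rot: [0.0, 0.003, 1.0, 0.0]
contact_force: [3.2, 3.8, -4.9]
opening: 0.0114
grip_force: 40.1
```

Request:
carry_out(
  deltas=[
    [[0,0,-0.002],0],
    [[0,0,-0.002],0],
    [[0,0,-0.002],0],
    [[0,0,-0.002],0],
    [[0,0,0],0],
    [[0,0,0],0],
  ],
)

```text
t: 10.75
eef_pos: [0.5555, -0.1546, 0.2233]
tool_rot: [0.0, 0.003, 1.0, 0.0]
contact_force: [3.9, 4.8, -5.4]
opening: 0.0117
grip_force: 40.0
```

Request:
carry_out(
  deltas=[
    [[0,0,-0.001],0],
    [[0,0,0],0],
  ],
)

```text
t: 11.0
eef_pos: [0.5555, -0.1546, 0.2242]
tool_rot: [0.0, 0.003, 1.0, 0.0]
contact_force: [3.5, 3.8, -5.2]
opening: 0.0114
grip_force: 40.0
```

Request:
carry_out(
  deltas=[
    [[0,0,-0.001],0],
    [[0,0,0],0],
  ],
)

```text
t: 11.25
eef_pos: [0.5555, -0.1546, 0.2252]
tool_rot: [0.0, 0.003, 1.0, 0.0]
contact_force: [4.2, 3.9, -5.1]
opening: 0.0117
grip_force: 40.0
```

Request:
carry_out(
  deltas=[
    [[0,0,-0.001],0],
    [[0,0,0],0],
  ],
)

```text
t: 11.5
eef_pos: [0.5555, -0.1546, 0.2262]
tool_rot: [0.0, 0.003, 1.0, 0.0]
contact_force: [3.5, 3.6, -5.5]
opening: 0.0116
grip_force: 40.0
```

Request:
carry_out(
  deltas=[
    [[0,0,-0.001],0],
    [[0,0,0],0],
  ],
)

```text
t: 11.75
eef_pos: [0.5555, -0.1546, 0.2271]
tool_rot: [0.0, 0.003, 1.0, 0.0]
contact_force: [2.9, 3.0, -5.2]
opening: 0.0114
grip_force: 40.0
```

Request:
carry_out(
  deltas=[
    [[0,0,-0.001],0],
    [[0,0,0],0],
  ],
)

```text
t: 12.0
eef_pos: [0.5555, -0.1546, 0.2282]
tool_rot: [0.0, 0.003, 1.0, 0.0]
contact_force: [3.7, 4.8, -4.9]
opening: 0.0117
grip_force: 40.0
```

Request:
carry_out(
  deltas=[
    [[0,0,-0.001],0],
    [[0,0,0],0],
  ],
)

```text
t: 12.25
eef_pos: [0.5555, -0.1546, 0.2292]
tool_rot: [0.0, 0.003, 1.0, 0.0]
contact_force: [3.5, 3.9, -6.2]
opening: 0.0118
grip_force: 40.0
```

Request:
carry_out(
  deltas=[
    [[0,0,-0.001],0],
    [[0,0,0],0],
  ],
)

```text
t: 12.5
eef_pos: [0.5555, -0.1546, 0.2302]
tool_rot: [0.0, 0.003, 1.0, 0.0]
contact_force: [3.0, 3.6, -5.5]
opening: 0.0113
grip_force: 40.0
```

Carriage is at about 0.0916, with no contact yet.

Request:
carry_out(
  deltas=[
    [[0,0,-0.001],0],
    [[0,0,0],0],
  ],
)

```text
t: 12.75
eef_pos: [0.5555, -0.1546, 0.2312]
tool_rot: [0.0, 0.003, 1.0, 0.0]
contact_force: [3.3, 3.7, -6.2]
opening: 0.0114
grip_force: 40.0
```

Request:
carry_out(
  deltas=[
    [[0,0,-0.001],0],
    [[0,0,0],0],
  ],
)

```text
t: 13.0
eef_pos: [0.5555, -0.1546, 0.2322]
tool_rot: [0.0, 0.003, 1.0, 0.0]
contact_force: [2.2, 3.3, -4.5]
opening: 0.0116
grip_force: 40.0
```

Request:
carry_out(
  deltas=[
    [[0,0,-0.001],0],
    [[0,0,0],0],
  ],
)

```text
t: 13.25
eef_pos: [0.5555, -0.1546, 0.2332]
tool_rot: [0.0, 0.003, 1.0, 0.0]
contact_force: [3.4, 3.2, -5.6]
opening: 0.0115
grip_force: 40.0
```

Request:
carry_out(
  deltas=[
    [[0,0,-0.001],0],
    [[0,0,0],0],
  ],
)

```text
t: 13.5
eef_pos: [0.5555, -0.1546, 0.2342]
tool_rot: [0.0, 0.003, 1.0, 0.0]
contact_force: [3.5, 3.7, -4.9]
opening: 0.0114
grip_force: 40.0
```

Request:
carry_out(
  deltas=[
    [[0,0,-0.001],0],
    [[0,0,0],0],
  ],
)

```text
t: 13.75
eef_pos: [0.5555, -0.1546, 0.2352]
tool_rot: [0.0, 0.003, 1.0, 0.0]
contact_force: [3.1, 4.0, -4.9]
opening: 0.0113
grip_force: 40.0
```

Request:
carry_out(
  deltas=[
    [[0,0,-0.001],0],
    [[0,0,0],0],
  ],
)

```text
t: 14.0
eef_pos: [0.5555, -0.1546, 0.2362]
tool_rot: [0.0, 0.003, 1.0, 0.0]
contact_force: [3.7, 3.2, -5.2]
opening: 0.0118
grip_force: 40.0
```

Carriage is at about 0.0976.

Request:
carry_out(
  deltas=[
    [[0,0,-0.001],0],
    [[0,0,0],0],
  ],
)

```text
t: 14.25
eef_pos: [0.5555, -0.1546, 0.2372]
tool_rot: [0.0, 0.003, 1.0, 0.0]
contact_force: [3.9, 3.8, -5.7]
opening: 0.0115
grip_force: 40.1
```

Request:
carry_out(
  deltas=[
    [[0,0,-0.001],0],
    [[0,0,0],0],
  ],
)

```text
t: 14.5
eef_pos: [0.5555, -0.1546, 0.2382]
tool_rot: [0.0, 0.003, 1.0, 0.0]
contact_force: [3.5, 4.0, -5.2]
opening: 0.0116
grip_force: 40.1
```

Request:
carry_out(
  deltas=[
    [[0,0,-0.001],0],
    [[0,0,0],0],
  ],
)

```text
t: 14.75
eef_pos: [0.5555, -0.1546, 0.2392]
tool_rot: [0.0, 0.003, 1.0, 0.0]
contact_force: [3.9, 2.4, -4.7]
opening: 0.0119
grip_force: 40.1
```

Request:
carry_out(
  deltas=[
    [[0,0,-0.001],0],
    [[0,0,0],0],
  ],
)

```text
t: 15.0
eef_pos: [0.5555, -0.1546, 0.2402]
tool_rot: [0.0, 0.003, 1.0, 0.0]
contact_force: [3.4, 3.4, -5.8]
opening: 0.0114
grip_force: 40.1
```

Request:
carry_out(
  deltas=[
    [[0,0,-0.001],0],
    [[0,0,0],0],
  ],
)

```text
t: 15.25
eef_pos: [0.5555, -0.1546, 0.2412]
tool_rot: [0.0, 0.003, 1.0, 0.0]
contact_force: [3.6, 3.6, -5.4]
opening: 0.0113
grip_force: 40.1
```

Request:
carry_out(
  deltas=[
    [[0,0,-0.001],0],
    [[0,0,0],0],
  ],
)

```text
t: 15.5
eef_pos: [0.5555, -0.1546, 0.2421]
tool_rot: [0.0, 0.003, 1.0, 0.0]
contact_force: [4.8, 3.6, -5.8]
opening: 0.0116
grip_force: 40.0
```

Request:
carry_out(
  deltas=[
    [[0,0,-0.001],0],
    [[0,0,0],0],
  ],
)

```text
t: 15.75
eef_pos: [0.5555, -0.1546, 0.2427]
tool_rot: [0.0, 0.003, 1.0, 0.0]
contact_force: [4.7, 3.0, -7.5]
opening: 0.0114
grip_force: 39.7
```

Request:
carry_out(
  deltas=[
    [[0,0,-0.001],0],
    [[0,0,0],0],
  ],
)

```text
t: 16.0
eef_pos: [0.5555, -0.1546, 0.2432]
tool_rot: [-0.0, 0.003, 1.0, 0.0]
contact_force: [4.6, 3.0, -9.2]
opening: 0.0117
grip_force: 39.4
```

```bash
python3 - <<'E'
from h import *
im=viewer.snapshot("side")[90:240,250:390]
cv2.imwrite("pics/s3.png",cv2.resize(im,None,fx=4,fy=4,interpolation=cv2.INTER_CUBIC))
E
```

```text
(no output)
```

View pics/s3.png

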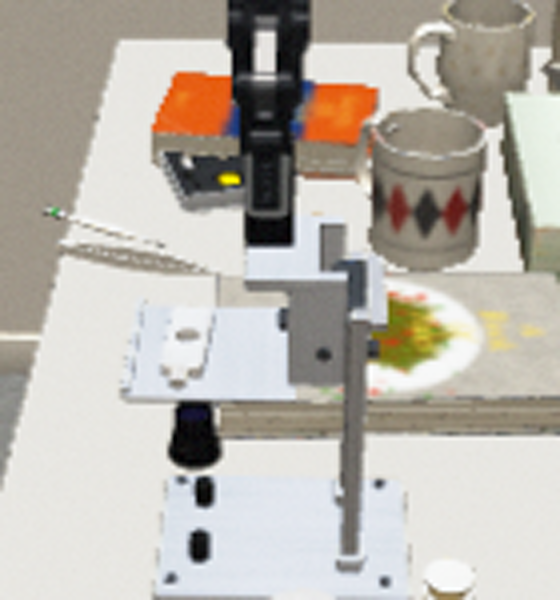

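The rest has met the stop lightly: the force rose by about 4 N, and contact began at TCP z≈0.2423. The holder is still on the shelf at (188,345). The seat should be at TCP z≈0.2263, so I'll lower slowly.

Request:
carry_out(
  deltas=[
    [[0,0,0.001],0],
    [[0,0,0.001],0],
    [[0,0,0.0015],0],
    [[0,0,0.0015],0],
    [[0,0,0.0015],0],
    [[0,0,0.0015],0],
    [[0,0,0.0015],0],
    [[0,0,0.0015],0],
    [[0,0,0.001],0],
    [[0,0,0],0],
    [[0,0,0],0],
  ],
)

```text
t: 17.42
eef_pos: [0.5555, -0.1546, 0.2322]
tool_rot: [0.0, 0.003, 1.0, 0.0]
contact_force: [2.7, 3.2, -4.3]
opening: 0.0113
grip_force: 40.2
```

Request:
carry_out(
  deltas=[
    [[0,0,0.001],0],
    [[0,0,0.001],0],
    [[0,0,0.001],0],
    [[0,0,0],0],
    [[0,0,0],0],
  ],
)

```text
t: 18.05
eef_pos: [0.5555, -0.1546, 0.2292]
tool_rot: [0.0, 0.003, 1.0, 0.0]
contact_force: [3.6, 3.4, -5.0]
opening: 0.0112
grip_force: 40.2
```

Request:
carry_out(
  deltas=[
    [[0,0,0.001],0],
    [[0,0,0],0],
  ],
)

```text
t: 18.3
eef_pos: [0.5555, -0.1546, 0.2282]
tool_rot: [0.0, 0.003, 1.0, 0.0]
contact_force: [3.9, 3.8, -4.9]
opening: 0.0113
grip_force: 40.2
```

Request:
carry_out(
  deltas=[
    [[0,0,0.001],0],
    [[0,0,0],0],
  ],
)

```text
t: 18.55
eef_pos: [0.5555, -0.1546, 0.2273]
tool_rot: [0.0, 0.003, 1.0, 0.0]
contact_force: [3.0, 3.5, -5.5]
opening: 0.0115
grip_force: 40.2
```

Request:
carry_out(
  deltas=[
    [[0,0,0.0005],0],
    [[0,0,0],0],
  ],
)

```text
t: 18.8
eef_pos: [0.5555, -0.1546, 0.2268]
tool_rot: [0.0, 0.003, 1.0, 0.0]
contact_force: [3.4, 3.9, -5.3]
opening: 0.0118
grip_force: 40.2
```

Request:
carry_out(
  deltas=[
    [[0,0,0.0005],0],
    [[0,0,0],0],
  ],
)

```text
t: 19.05
eef_pos: [0.5555, -0.1546, 0.2263]
tool_rot: [0.0, 0.003, 1.0, 0.0]
contact_force: [3.9, 2.4, -5.2]
opening: 0.0115
grip_force: 40.2
```

Request:
carry_out(
  deltas=[
    [[0,0,0.0005],0],
    [[0,0,0],0],
  ],
)

```text
t: 19.3
eef_pos: [0.5555, -0.1546, 0.2258]
tool_rot: [0.0, 0.003, 1.0, 0.0]
contact_force: [3.5, 3.6, -5.6]
opening: 0.0115
grip_force: 40.2
```

Request:
carry_out(
  deltas=[
    [[0,0,0.0005],0],
    [[0,0,0],0],
  ],
)

```text
t: 19.55
eef_pos: [0.5555, -0.1546, 0.2255]
tool_rot: [0.0, 0.003, 1.0, 0.0]
contact_force: [4.0, 3.8, -4.2]
opening: 0.0112
grip_force: 40.3
```

Request:
carry_out(
  deltas=[
    [[0,0,0.0005],0],
    [[0,0,0],0],
  ],
)

```text
t: 19.8
eef_pos: [0.5555, -0.1546, 0.2253]
tool_rot: [0.0, 0.003, 1.0, 0.0]
contact_force: [2.7, 4.2, -1.9]
opening: 0.0113
grip_force: 40.6
```

Request:
carry_out(
  deltas=[
    [[0,0,0.0005],0],
    [[0,0,0],0],
  ],
)

```text
t: 20.05
eef_pos: [0.5555, -0.1546, 0.2251]
tool_rot: [0.0, 0.003, 1.0, 0.0]
contact_force: [1.6, 4.6, 0.8]
opening: 0.0117
grip_force: 40.9
```

Request:
carry_out(
  deltas=[
    [[0,0,0.0004],0],
    [[0,0,0],0],
    [[0,0,0],0],
  ],
)

```text
t: 20.42
eef_pos: [0.5555, -0.1546, 0.225]
tool_rot: [0.0, 0.003, 1.0, 0.0]
contact_force: [2.1, 4.8, 2.5]
opening: 0.0118
grip_force: 41.0
```

The weight is now on the rung. Letting go.

Request:
carry_out(
  deltas=[
    [[0,0,0],0],
    [[0,0,0],0],
  ],
  grip_force=20,
)

```text
t: 20.68
eef_pos: [0.5555, -0.1546, 0.2249]
tool_rot: [0.0, 0.003, 1.0, 0.0]
contact_force: [1.4, 5.1, 2.2]
opening: 0.0114
grip_force: 41.0
```

Request:
carry_out(
  deltas=[
    [[0,0,0],0],
    [[0,0,0],0],
    [[0,0,0],0],
    [[0,0,0],0],
    [[0,0,0],0],
    [[0,0,0],0],
    [[0,0,0],0],
    [[0,0,0],0],
  ],
  claw=0.06,
)

```text
t: 21.68
eef_pos: [0.5555, -0.1548, 0.2239]
tool_rot: [0.0, 0.003, 1.0, -0.0]
contact_force: [-0.6, 0.0, -0.1]
opening: 0.0602
grip_force: 0.0
```

Request:
carry_out(
  deltas=[
    [[0,0,-0.01],0],
    [[0,0,-0.01],0],
    [[0,0,-0.015],0],
    [[0,0,-0.015],0],
    [[0,0,-0.015],0],
    [[0,0,0],0],
    [[0,0,0],0],
    [[0,0,0],0],
  ],
)

```text
t: 22.68
eef_pos: [0.5551, -0.1546, 0.2882]
tool_rot: [-0.001, 0.003, 1.0, 0.0]
contact_force: [0.2, -0.8, 0.0]
opening: 0.06
grip_force: 0.0
```

```bash
python3 - <<'E'
from h import *
o,R=tool(); print(o["t"],o["eef_pos"],o["contact_force"])
im=viewer.snapshot("side")[90:240,250:390]
cv2.imwrite("pics/s4.png",cv2.resize(im,None,fx=4,fy=4,interpolation=cv2.INTER_CUBIC))
E
```

```text
22.675 [ 0.55506953 -0.15464085  0.28817149] [ 0.16904167 -0.82860325  0.04623794]
```

View pics/s4.png

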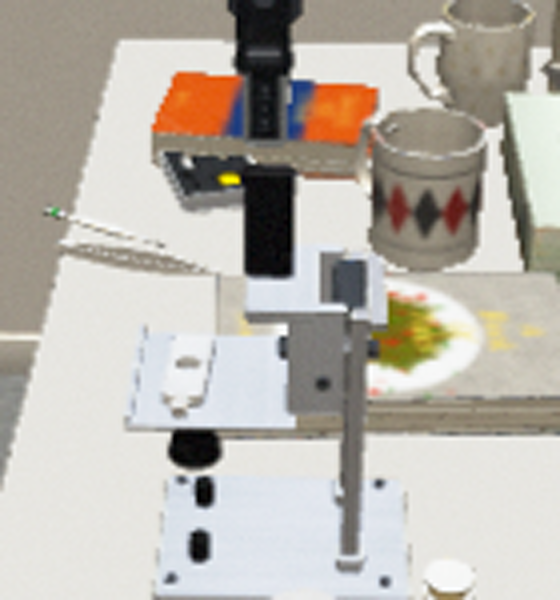

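The rest hangs on the top rung, the holder lies on the shelf at (188,370), and the fingers are clear above the tab.

```bash
python3 -c "
from plant import bot
print(bot.finish_job())"
```

```text
the job is handed in; nothing more can be done
None
```

The rest hangs by its pawl on the top rung at about 87 mm (from the tool height; no verdict came back), the holder is still on its shelf, the gripper is clear, and the job is handed in.

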